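# Turn the forge blower up three clicks and switch it on

### The arm

A 6-joint arm with a two-finger parallel gripper is mounted at the origin on a cart in front of the work surface, level with it; the furniture and walls round the work are solid. World frame = base frame: x ahead of the robot, y to its left, z up, the work surface at z = 0. Lengths are in mm, angles in rad, forces in N, time in s.
With the tool pointing down it reaches from about 300 to 775 mm from the base axis. Payload 14.6 kg.
Tool frame: the origin (TCP) lies at the very end of the fingers, on their centre line; the grasp point (between the pads) lies 19 mm behind it; z points along the fingers, y is the line along which they close (so a half turn about z gives the same grasp; the last joint's range is limited). The gripper opens to 94 mm and grips with 3 to 60 N. Pads are 16 mm wide; open, the fingers measure 119 mm over their backs; the gripper's body (75 mm by 177 mm) begins 78 mm behind the grasp point.
Start: joints at [-1.279, 0.3, 1.521, -0, 1.321, -0.067], TCP at [193.126, -514.968, 205.446] pointing down, gripper open.
Joint ranges: [-3.03, 3.03], [-0.79, 2.21], [0.23, 2.52], [-1.04, 4.18], [0, 3.07], [-2.55, 2.55]. Speed limits (rad/s): [2.22, 2.22, 2.57, 3.14, 3.14, 3.14].

### API

Orientations are given as [roll, pitch, yaw] about the fixed x, y, z axes, in that order (R = Rz(yaw) Ry(pitch) Rx(roll)).
In Python, from cell import manip gives the robot as it stands. The module is installed in compiled form; this text tells all that it offers.
- The arm moves only by the shell command python3 -m inch 'ROWS' [FORCE]. ROWS is JSON, a list of rows, each an object of numbers: "gripper": the opening, from 0 (shut) to 1 (fully open); "dx", "dy", "dz": the shift along the world's x, y, z in m; "wx", "wy", "wz": the turn, a rotation vector about the world's x, y, z in degrees. A call has exactly 5 rows; each row is the pose to reach, as a shift and turn from the pose commanded when the call began; what a row does not reach only later rows make up. A row lasts 1/12 s, in which the tool goes at most 41.7 mm and 7.16 degrees, less where a joint would pass 70% of its speed; a pose out of reach is approached as far as the arm can. A call with a gripper value outside its range is refused whole. The fingers move at their own pace and stop on an object; FORCE is the grip in N (left out, the last holds). Time passes only in rows, so rows that repeat a pose let the fingers close, or fill a call up. It gives the time, the measured TCP pose, the force, the opening and the grip force at its end, in the units of the state.
- manip.read_state(): the state, without advancing time (a new reading comes with each control period).
- manip.camera(name): name is "scene" or "top"; returns the picture (420x560x3 uint8, blue, green, red); there is no depth.
- manip.camera_info(name): a dict with "camera_matrix" (3x3 intrinsics, pixels), "D" ([k1, k2, p1, p2, k3] as OpenCV has them; the pictures are not rectified), "R" (3x3) and "t" (3): a world point X has camera coordinates R X + t. Camera axes: x right, y down, z forward; pixel columns grow to the right and rows downward; lengths in mm; the calibration is good to about 2 mm. A picture is of the moment at which its call begins. camera_info takes no time and is no camera call.
- manip.sign_off(): hands the job in; it is judged then, once.
The state is a dict: "clock": time; "joints": joint angles; "qd": joint speeds; "effort": joint torques, N m; "eef_pos": TCP position; "eef_rot": TCP orientation; "wrist_force": force on the tool from outside, world axes, zero at the start; "moment": the same for the moment, N m; "finger_gap": finger opening in mm; "finger_force": force on a finger pad.
Only numpy, scipy, OpenCV 4.12 (cv2) and the standard library are available. Lean on these libraries where they do the work, as an engineer would, in place of code of your own. Each camera call takes 0.05 s, during which the arm holds its last target. There are 200 camera calls.

### The job

The forge blower on the bench is switched off. Turn its speed selector knob exactly three clicks clockwise (seen from above) from where it stands now and leave it seated in that notch; only then throw the paddle switch beside it over to the far side, to on, because the selector must not be turned under power. Leave the things lying around it where they are.

Things in the scene. Friction and masses are not known exactly. Their poses are not given: they have to be found in the camera images.
- blower: Battery-driven forge blower fixed on the table: grey control box 140 (x) x 210 (y) mm, bare metal top panel 85 mm above the table; round flat fan housing 150 mm across, 90 mm high, beside it at -y; black battery pack, 70 mm high, at its back. Origin on the table under the box's centre; x to the back of the box (away from the operator), y to its left, z up.
- knob_grip (a point): On the vertical axis of the black speed knob (blower x -6, y +52 mm), 110 mm above the table, mid-height of the knob's upright bar grip. The bar is to be pinched: 16 mm thick, top 125 mm above the table, from 32 mm behind the axis to 20 mm ahead. Below it a round skirt, 68 mm across, top 97 mm above the table. Site x runs along the bar to its nose, y across its thickness, z up.
- knob_pointer (a point): Point on the pointing nose of the knob, 34 mm from the axis, 110 mm above the table. The nose (white line on top) is 10 mm thick and reaches from 20 to 36 mm ahead of the axis.
- speed_knob (a joint): Knob angle, rad, growing clockwise seen from above. Seven notches 0.419 rad (24 degrees) apart, 0 to 2.513, each with a line on the panel; the fourth points to blower +x; end stops just beyond. Starts in one of the lowest three. A spring detent draws a knob released within a quarter click of a notch into it; breaking out takes about 0.15 to 0.2 N m.
- switch_paddle (a point): Centre of the switch's black paddle (26 mm wide along blower y, 10 thick, 32 high), 40 mm from its hinge; its upper edge is 54 mm from the hinge. Hinge along blower y at x -4, y -56 mm, 91 mm above the table. Off, it leans to blower -x (this point at x -21 mm, 127 mm above the table); on, as far to +x (x +13 mm).
- power_switch (a joint): Angle of the power switch in rad: 0 off (leaning to blower -x), 0.9 fully on (leaning to blower +x). An over-centre spring snaps it to the nearer end from the upright position 0.45; a push of about 3 to 4 N on the paddle throws it.
- nail_carton: Small carton, 90 x 66 x 35 mm, loose, behind and to the left of the control box. Origin at the centre of its underside. To be left alone.
- gauge_block: Grey steel packing block, 45 x 57 x 25 mm, loose, left of the control box. Origin at the centre of its underside. To be left alone.
- big_nut: Rusty hexagon nut, 40 mm across, 22 mm high, loose, behind the blower between battery pack and outlet pipe. Origin at the centre of its underside. To be left alone.

How it is judged:
By the outcome, as a careful person would: the job done as asked, in the order asked, and still so for the second after the job is handed in, with the robot touching nothing.
It also fails if it takes over 45 s, if anything falls off the work surface, if the arm or the gripper's body presses on something with over 40 N, if the wrist force passes 120 N, or if a joint passes its speed limit or range.

## Working session

There is one attempt and no reset: what is moved stays moved. The work goes in short steps, Python scripts to look and compute and a shell command to move; the robot and the scene stay as the last step left them, time stands still between calls to the robot, and variables do not carry over. Pictures are saved under pics/ and viewed, at most 10 in all, crops included, and the job is handed in when it is done.

```bash
mkdir -p pics
python3 - <<'E'
from cell import manip
import cv2
s=manip.read_state();print(s['clock'],s['eef_pos'],s['eef_rot'],s['finger_gap'])
for n in("scene","top"):
    cv2.imwrite(f"pics/{n}0.png",manip.camera(n))
    i=manip.camera_info(n);print(n,i)
E
```

```text
0.0 [ 193.04044043 -514.71983198  204.88870862] [-3.14041818e+00 -6.19805156e-05  3.58827758e-01] 94.00293526740224
scene {'camera_matrix': array([[393.78298906,   0.        , 280.32842864],
       [  0.        , 393.78298906, 214.7836631 ],
       [  0.        ,   0.        ,   1.        ]]), 'D': array([-0.06896111,  0.        ,  0.        ,  0.        ,  0.        ]), 'R': array([[ 8.96701569e-01, -4.42634955e-01,  7.70073634e-04],
       [-2.20843397e-01, -4.48896766e-01, -8.65863666e-01],
       [ 3.83607208e-01,  7.76251242e-01, -5.00279441e-01]]), 't': array([-635.63726979,   66.34071059,  907.52839198])}
top {'camera_matrix': array([[386.99038776,   0.        , 277.31555622],
       [  0.        , 386.99038776, 209.80101405],
       [  0.        ,   0.        ,   1.        ]]), 'D': array([0.01117213, 0.        , 0.        , 0.        , 0.        ]), 'R': array([[ 0.00286645, -0.99996954, -0.00726013],
       [-0.99234013, -0.00194778, -0.12352031],
       [ 0.1235024 ,  0.00755859, -0.99231549]]), 't': array([-298.57217845,  578.40195885,  870.667831  ])}
```

View pics/top0.png

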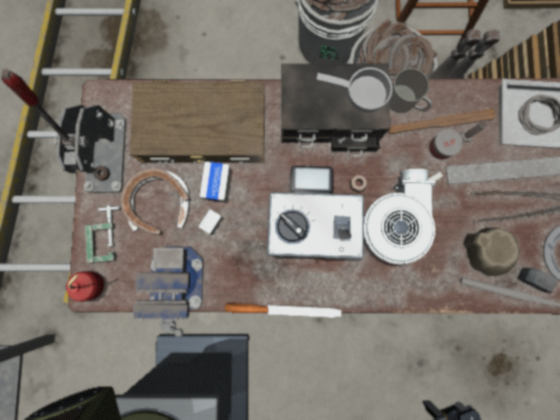

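View pics/scene0.png

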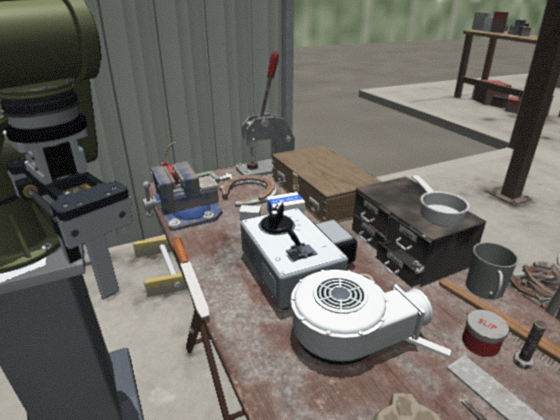

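The top view shows the box at about (268–363, 193–259), with the knob at (293,226) and the switch at (342,228). Next I'll measure the box pose and take an enlarged crop.

```bash
cat > h.py <<'E'
from cell import manip
import cv2,numpy as np
def ray(n,px,z):
    i=manip.camera_info(n);p=cv2.undistortPoints(np.array([[px]],float),i['camera_matrix'],i['D'])[0,0]
    d=i['R'].T@np.array([p[0],p[1],1]);c=-i['R'].T@i['t'];return c+d*(z-c[2])/d[2]
def proj(n,P):
    i=manip.camera_info(n);return cv2.projectPoints(np.atleast_2d(np.array(P,float)),cv2.Rodrigues(i['R'])[0],i['t'],i['camera_matrix'],i['D'])[0][:,0]
E
python3 - <<'E'
from h import *
im=cv2.imread('pics/top0.png')
cv2.imwrite('pics/c1.png',cv2.resize(im[180:270,255:375],None,fx=6.5,fy=6.5,interpolation=cv2.INTER_CUBIC))
g=im.min(2);m=(g>175).astype(np.uint8)
roi=np.zeros_like(m);roi[185:265,260:366]=m[185:265,260:366]
cs,_=cv2.findContours(roi,cv2.RETR_EXTERNAL,cv2.CHAIN_APPROX_NONE)
c=max(cs,key=cv2.contourArea);print(cv2.boundingRect(c),cv2.minAreaRect(c))
w=np.array([ray('top',p[0],85)[:2] for p in c]).astype(np.float32)
print(cv2.minAreaRect(w),cv2.boxPoints(cv2.minAreaRect(w)))
E
```

```text
(269, 194, 93, 62) ((315.7746276855469, 224.7117156982422), (92.29869079589844, 59.845787048339844), 1.7899105548858643)
((540.7216186523438, -381.2702941894531), (200.64822387695312, 131.82591247558594), 88.27751159667969) [[ 471.82285 -479.5678 ]
 [ 603.5892  -483.53033]
 [ 609.62036 -282.97278]
 [ 477.85406 -279.01025]]
```

View pics/c1.png

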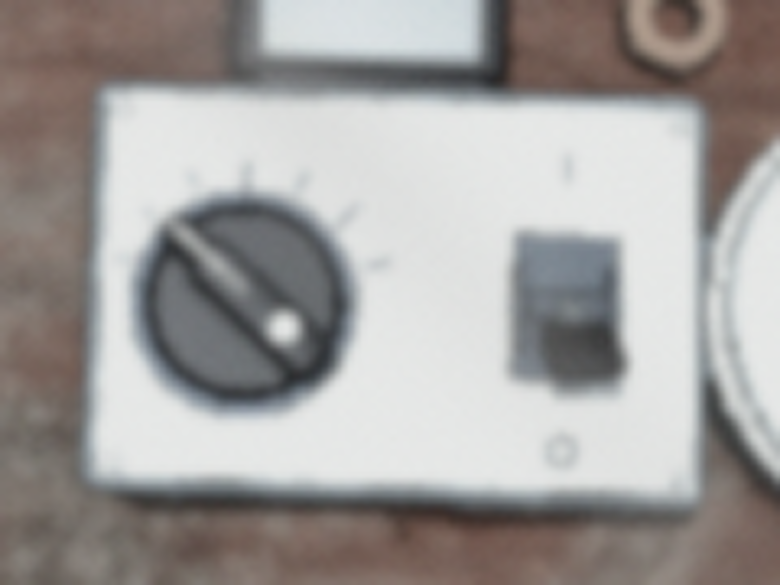

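The crop shows the nose at about (175,222) and the skirt centre at about (245,303). It also shows seven ticks, the fourth at (248,165), so the nose points roughly 45° left of the fourth line. That is the second notch. The switch leans toward the operator, so it is off. Next I'll get the numbers.

Run:
```python
from h import *
C=lambda x,y:(255+(x+.5)/6.5-.5,180+(y+.5)/6.5-.5)
yaw=np.deg2rad(-1.72);R=np.array([[np.cos(yaw),-np.sin(yaw)],[np.sin(yaw),np.cos(yaw)]]);o=np.array([540.7,-381.3])
print('knob from box',o+R@[-6,52],'sw hinge',o+R@[-4,-56])
print('skirt ray',ray('top',C(245,303),97))
k=ray('top',C(245,303),97)[:2]
for q in [(125,258),(150,212),(193,178),(248,165),(305,180),(348,213),(380,265)]:
    d=ray('top',C(*q),85)[:2]-k;print('tick',np.rad2deg(np.arctan2(d[1],d[0])).round(1),np.hypot(*d).round(1))
a=ray('top',C(175,222),125);b=ray('top',C(250,295),125);d=a-b
print('line',np.rad2deg(np.arctan2(d[1],d[0])),'nose-axis',a[:2]-k)
# precise line direction from white pixels within skirt
im=cv2.imread('pics/top0.png').min(2)
# skirt as dark blob
m=(im<110).astype(np.uint8);r=np.zeros_like(m);r[205:248,272:314]=m[205:248,272:314]
cs,_=cv2.findContours(r,cv2.RETR_EXTERNAL,cv2.CHAIN_APPROX_NONE);c=max(cs,key=cv2.contourArea)
print('blob',cv2.minEnclosingCircle(c),ray('top',cv2.minEnclosingCircle(c)[0],97))
# scene projection check
print('scene proj knob',proj('scene',[*k,125]))
```

```text
knob from box [ 536.26349137 -329.143338  ] sw hinge [ 535.02095357 -437.15470823]
skirt ray [ 535.67065756 -330.13379607   97.        ]
tick 68.1 43.4
tick 44.9 45.0
tick 21.6 46.8
tick -1.8 48.1
tick -25.9 47.7
tick -48.2 47.5
tick -73.1 48.1
line 45.69124671334226 nose-axis [23.91497344 23.4534647 ]
blob ((292.5, 226.0), 16.225080490112305) [ 536.08928524 -330.63423012   97.        ]
scene proj knob [[275.8287558  208.83622266]]
```

```bash
python3 -m inch '[{"gripper":0.6,"dx":0.035,"dy":0.018,"wz":3},{"gripper":0.6,"dx":0.07,"dy":0.037,"wz":6},{"gripper":0.6,"dx":0.105,"dy":0.056,"wz":9},{"gripper":0.6,"dx":0.14,"dy":0.075,"wz":12},{"gripper":0.6,"dx":0.172,"dy":0.093,"wz":14}]' 40
python3 -m inch '[{"gripper":0.6,"dx":0.035,"dy":0.018,"wz":3},{"gripper":0.6,"dx":0.07,"dy":0.037,"wz":6},{"gripper":0.6,"dx":0.105,"dy":0.056,"wz":9},{"gripper":0.6,"dx":0.14,"dy":0.075,"wz":11.6},{"gripper":0.6,"dx":0.171,"dy":0.092,"wz":11.6}]'
python3 -m inch '[{"gripper":0.6},{"gripper":0.6},{"gripper":0.6},{"gripper":0.6},{"gripper":0.6}]'
```

```text
validation failed for argument at $[0]...
validation failed for argument at $[0]...
validation failed for argument at $[0]...
```

```bash
python3 -m inch '[{"gripper":0.6,"dx":0.035,"dy":0.018,"dz":0,"wx":0,"wy":0,"wz":3},{"gripper":0.6,"dx":0.07,"dy":0.037,"dz":0,"wx":0,"wy":0,"wz":6},{"gripper":0.6,"dx":0.105,"dy":0.056,"dz":0,"wx":0,"wy":0,"wz":9},{"gripper":0.6,"dx":0.14,"dy":0.075,"dz":0,"wx":0,"wy":0,"wz":12},{"gripper":0.6,"dx":0.172,"dy":0.093,"dz":0,"wx":0,"wy":0,"wz":14}]' 40
```

```text
clock: 0.52
eef_pos: [366.7, -420.6, 205.2]
eef_rot: [-3.141, -0.0, 0.606]
wrist_force: [-0.4, -1.2, -0.9]
finger_gap: 64.1
finger_force: 0.0
```

```bash
python3 -m inch '[{"gripper":0.6,"dx":0.04,"dy":0.022,"dz":0,"wx":0,"wy":0,"wz":3},{"gripper":0.6,"dx":0.08,"dy":0.044,"dz":0,"wx":0,"wy":0,"wz":6},{"gripper":0.6,"dx":0.12,"dy":0.066,"dz":0,"wx":0,"wy":0,"wz":9},{"gripper":0.6,"dx":0.15,"dy":0.082,"dz":0,"wx":0,"wy":0,"wz":11.4},{"gripper":0.6,"dx":0.17,"dy":0.091,"dz":0,"wx":0,"wy":0,"wz":11.4}]'
python3 -m inch '[{"gripper":0.6,"dx":0,"dy":0,"dz":-0.01,"wx":0,"wy":0,"wz":0},{"gripper":0.6,"dx":0,"dy":0,"dz":-0.025,"wx":0,"wy":0,"wz":0},{"gripper":0.6,"dx":0,"dy":0,"dz":-0.04,"wx":0,"wy":0,"wz":0},{"gripper":0.6,"dx":0,"dy":0,"dz":-0.05,"wx":0,"wy":0,"wz":0},{"gripper":0.6,"dx":0,"dy":0,"dz":-0.05,"wx":0,"wy":0,"wz":0}]'
python3 - <<'E'
from h import *
print(manip.read_state()['eef_pos'],manip.read_state()['eef_rot'],manip.read_state()['joints'])
im=manip.camera('scene')
cv2.imwrite('pics/s2.png',cv2.resize(im[130:280,190:370],None,fx=4,fy=4,interpolation=cv2.INTER_CUBIC))
E
```

```text
clock: 0.93
eef_pos: [537.8, -328.3, 205.0]
eef_rot: [-3.141, -0.0, 0.807]
wrist_force: [-0.6, 1.3, 0.3]
finger_gap: 56.1
finger_force: 0.0
clock: 1.35
eef_pos: [533.9, -330.7, 152.8]
eef_rot: [-3.138, 0.001, 0.802]
wrist_force: [0.4, -1.1, -0.0]
finger_gap: 56.3
finger_force: 0.0
[ 533.90547227 -330.72589847  152.78037279] [-3.13754686e+00  7.24661865e-04  8.01569842e-01] [-6.12868359e-01  5.19328281e-01  1.33883592e+00 -8.93594941e-05
  1.28753774e+00  1.56384743e-01]
```

View pics/s2.png

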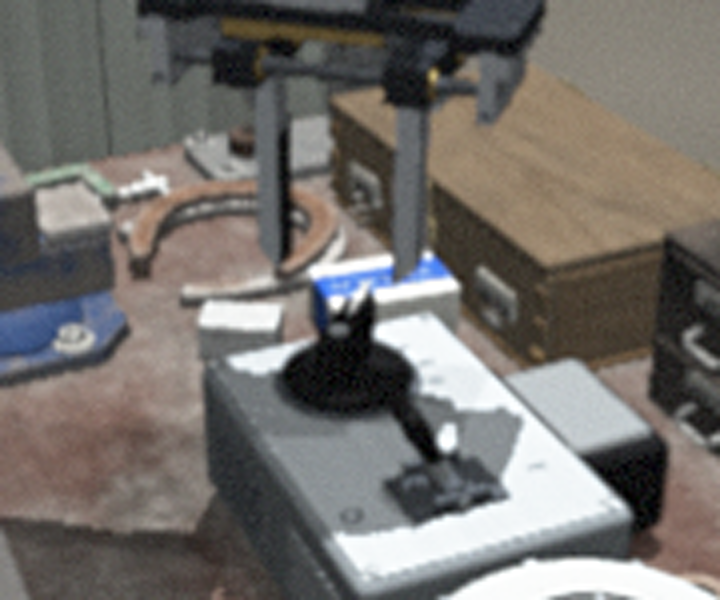

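The fingers straddle the bar, with tips at (275,265) and (408,275) and the knob top at (355,300). I'll go down and close.

```bash
python3 -m inch '[{"gripper":0.6,"dx":0,"dy":0,"dz":-0.012,"wx":0,"wy":0,"wz":0},{"gripper":0.6,"dx":0,"dy":0,"dz":-0.026,"wx":0,"wy":0,"wz":0},{"gripper":0.6,"dx":0,"dy":0,"dz":-0.04,"wx":0,"wy":0,"wz":0},{"gripper":0.6,"dx":0,"dy":0,"dz":-0.05,"wx":0,"wy":0,"wz":0},{"gripper":0.6,"dx":0,"dy":0,"dz":-0.052,"wx":0,"wy":0,"wz":0}]'
python3 -m inch '[{"gripper":0.45,"dx":0,"dy":0,"dz":0,"wx":0,"wy":0,"wz":0},{"gripper":0.35,"dx":0,"dy":0,"dz":0,"wx":0,"wy":0,"wz":0},{"gripper":0.3,"dx":0,"dy":0,"dz":0,"wx":0,"wy":0,"wz":0},{"gripper":0.3,"dx":0,"dy":0,"dz":0,"wx":0,"wy":0,"wz":0},{"gripper":0.3,"dx":0,"dy":0,"dz":0,"wx":0,"wy":0,"wz":0}]'
python3 -m inch '[{"gripper":0.22,"dx":0,"dy":0,"dz":0,"wx":0,"wy":0,"wz":0},{"gripper":0.15,"dx":0,"dy":0,"dz":0,"wx":0,"wy":0,"wz":0},{"gripper":0.0,"dx":0,"dy":0,"dz":0,"wx":0,"wy":0,"wz":0},{"gripper":0.0,"dx":0,"dy":0,"dz":0,"wx":0,"wy":0,"wz":0},{"gripper":0.0,"dx":0,"dy":0,"dz":0,"wx":0,"wy":0,"wz":0}]' 30
python3 -c "
from cell import manip
s=manip.read_state();print(s['moment'],s['joints'])"
```

```text
clock: 1.82
eef_pos: [534.5, -330.7, 101.7]
eef_rot: [-3.139, 0.0, 0.802]
wrist_force: [1.0, 0.5, -0.1]
finger_gap: 56.1
finger_force: 0.0
clock: 2.23
eef_pos: [535.3, -331.1, 104.0]
eef_rot: [3.141, -0.0, 0.802]
wrist_force: [0.2, 0.4, -0.1]
finger_gap: 29.2
finger_force: 0.0
clock: 2.65
eef_pos: [535.8, -331.6, 103.7]
eef_rot: [3.139, -0.0, 0.802]
wrist_force: [5.7, -4.2, -2.6]
finger_gap: 16.1
finger_force: 30.0
[-0.81025603 -0.99829959 -0.0288413 ] [-6.12316896e-01  5.67988018e-01  1.38396358e+00 -2.05924526e-04
  1.18710905e+00  1.56558201e-01]
```

```bash
python3 -m inch '[{"gripper":0,"dx":0,"dy":0,"dz":0,"wx":0,"wy":0,"wz":-5},{"gripper":0,"dx":0,"dy":0,"dz":0,"wx":0,"wy":0,"wz":-10},{"gripper":0,"dx":0,"dy":0,"dz":0,"wx":0,"wy":0,"wz":-15},{"gripper":0,"dx":0,"dy":0,"dz":0,"wx":0,"wy":0,"wz":-20},{"gripper":0,"dx":0,"dy":0,"dz":0,"wx":0,"wy":0,"wz":-24}]' 45
python3 -c "
from cell import manip
s=manip.read_state();print(s['moment'])"
```

```text
clock: 3.07
eef_pos: [535.5, -331.2, 103.7]
eef_rot: [3.141, -0.001, 0.379]
wrist_force: [3.0, -1.0, -0.4]
finger_gap: 15.7
finger_force: 45.0
[-0.03629192 -0.48745284  0.21629   ]
```

```bash
python3 -m inch '[{"gripper":0,"dx":0,"dy":0,"dz":0,"wx":0,"wy":0,"wz":-5},{"gripper":0,"dx":0,"dy":0,"dz":0,"wx":0,"wy":0,"wz":-10},{"gripper":0,"dx":0,"dy":0,"dz":0,"wx":0,"wy":0,"wz":-15},{"gripper":0,"dx":0,"dy":0,"dz":0,"wx":0,"wy":0,"wz":-20},{"gripper":0,"dx":0,"dy":0,"dz":0,"wx":0,"wy":0,"wz":-24}]'
python3 -m inch '[{"gripper":0,"dx":0,"dy":0,"dz":0,"wx":0,"wy":0,"wz":-5},{"gripper":0,"dx":0,"dy":0,"dz":0,"wx":0,"wy":0,"wz":-10},{"gripper":0,"dx":0,"dy":0,"dz":0,"wx":0,"wy":0,"wz":-15},{"gripper":0,"dx":0,"dy":0,"dz":0,"wx":0,"wy":0,"wz":-20},{"gripper":0,"dx":0,"dy":0,"dz":0,"wx":0,"wy":0,"wz":-24}]'
python3 -m inch '[{"gripper":0,"dx":0,"dy":0,"dz":0,"wx":0,"wy":0,"wz":0},{"gripper":0,"dx":0,"dy":0,"dz":0,"wx":0,"wy":0,"wz":0},{"gripper":0,"dx":0,"dy":0,"dz":0,"wx":0,"wy":0,"wz":0},{"gripper":0,"dx":0,"dy":0,"dz":0,"wx":0,"wy":0,"wz":0},{"gripper":0,"dx":0,"dy":0,"dz":0,"wx":0,"wy":0,"wz":0}]'
python3 -c "
from cell import manip
s=manip.read_state();print(s['moment'],s['eef_rot'])"
```

```text
clock: 3.48
eef_pos: [535.4, -330.6, 103.7]
eef_rot: [-3.141, -0.001, -0.04]
wrist_force: [0.9, 1.9, 2.7]
finger_gap: 15.6
finger_force: 45.0
clock: 3.9
eef_pos: [535.6, -330.1, 103.7]
eef_rot: [-3.14, -0.0, -0.459]
wrist_force: [2.0, 6.5, 2.8]
finger_gap: 15.9
finger_force: 45.0
clock: 4.32
eef_pos: [535.6, -330.0, 103.7]
eef_rot: [-3.14, -0.0, -0.454]
wrist_force: [1.8, 6.4, 2.4]
finger_gap: 15.6
finger_force: 45.0
[ 1.28093718 -0.33910269 -0.01678678] [-3.14012618e+00 -6.04786612e-05 -4.54058351e-01]
```

Yaw is −26° against a target of −25.8°, and the moment is almost zero, so the knob is seated. I'll release, rise and check.

```bash
python3 -m inch '[{"gripper":0.3,"dx":0,"dy":0,"dz":0,"wx":0,"wy":0,"wz":0},{"gripper":0.5,"dx":0,"dy":0,"dz":0,"wx":0,"wy":0,"wz":0},{"gripper":0.5,"dx":0,"dy":0,"dz":0,"wx":0,"wy":0,"wz":0},{"gripper":0.5,"dx":0,"dy":0,"dz":0,"wx":0,"wy":0,"wz":0},{"gripper":0.5,"dx":0,"dy":0,"dz":0,"wx":0,"wy":0,"wz":0}]'
python3 -m inch '[{"gripper":0.5,"dx":0,"dy":0,"dz":0.02,"wx":0,"wy":0,"wz":0},{"gripper":0.5,"dx":0,"dy":0,"dz":0.045,"wx":0,"wy":0,"wz":0},{"gripper":0.5,"dx":0,"dy":0,"dz":0.07,"wx":0,"wy":0,"wz":0},{"gripper":0.5,"dx":0,"dy":0,"dz":0.09,"wx":0,"wy":0,"wz":0},{"gripper":0.5,"dx":0,"dy":0,"dz":0.1,"wx":0,"wy":0,"wz":0}]'
python3 -m inch '[{"gripper":0,"dx":-0.03,"dy":-0.025,"dz":0,"wx":0,"wy":0,"wz":5},{"gripper":0,"dx":-0.06,"dy":-0.05,"dz":0,"wx":0,"wy":0,"wz":10},{"gripper":0,"dx":-0.09,"dy":-0.08,"dz":0,"wx":0,"wy":0,"wz":15},{"gripper":0,"dx":-0.12,"dy":-0.1,"dz":0,"wx":0,"wy":0,"wz":20},{"gripper":0,"dx":-0.14,"dy":-0.11,"dz":0,"wx":0,"wy":0,"wz":24}]'
python3 -m inch '[{"gripper":0,"dx":-0.01,"dy":0,"dz":0,"wx":0,"wy":0,"wz":0},{"gripper":0,"dx":-0.02,"dy":0,"dz":0,"wx":0,"wy":0,"wz":0},{"gripper":0,"dx":-0.02,"dy":0,"dz":0,"wx":0,"wy":0,"wz":0},{"gripper":0,"dx":-0.02,"dy":0,"dz":0,"wx":0,"wy":0,"wz":0},{"gripper":0,"dx":-0.02,"dy":0,"dz":0,"wx":0,"wy":0,"wz":0}]'
python3 - <<'E'
from h import *
im=manip.camera('top');cv2.imwrite('pics/top3.png',im)
cv2.imwrite('pics/c3.png',cv2.resize(im[180:270,255:375],None,fx=6.5,fy=6.5,interpolation=cv2.INTER_CUBIC))
E
```

```text
clock: 4.73
eef_pos: [535.0, -331.1, 103.4]
eef_rot: [3.141, 0.0, -0.455]
wrist_force: [-0.0, -0.6, -0.3]
finger_gap: 45.0
finger_force: 0.0
clock: 5.15
eef_pos: [535.6, -331.4, 206.4]
eef_rot: [3.141, -0.003, -0.455]
wrist_force: [0.1, -0.2, 0.1]
finger_gap: 47.3
finger_force: 0.0
clock: 5.57
eef_pos: [392.3, -442.9, 202.6]
eef_rot: [-3.141, 0.001, -0.033]
wrist_force: [0.9, 0.3, -0.0]
finger_gap: 16.9
finger_force: 0.0
clock: 5.98
eef_pos: [376.1, -440.3, 203.4]
eef_rot: [-3.142, -0.0, -0.035]
wrist_force: [0.6, 0.1, -0.5]
finger_gap: -0.0
finger_force: 0.0
```

View pics/c3.png

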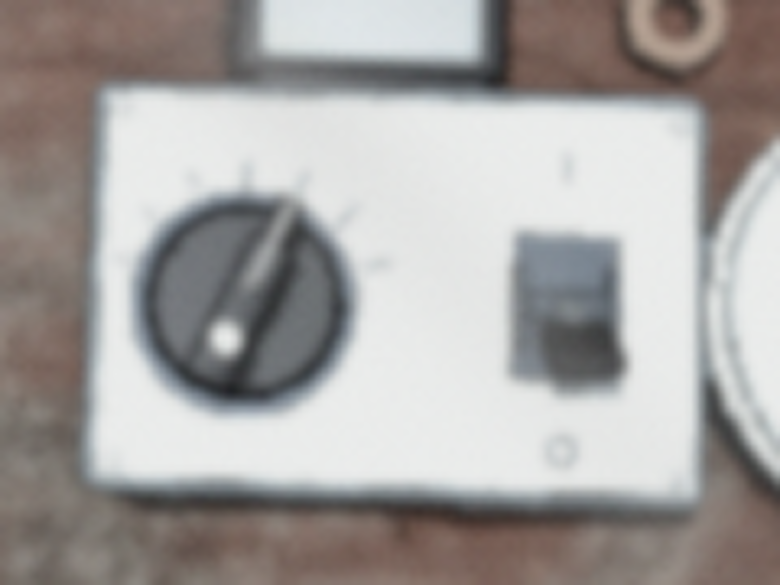

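The nose at (295,200) points at the fifth tick (305,180), exactly three clicks on, and the switch is still off. Next I'll push the paddle.

```bash
python3 -m inch '[{"gripper":0,"dx":0.03,"dy":0.001,"dz":0,"wx":0,"wy":0,"wz":0},{"gripper":0,"dx":0.06,"dy":0.001,"dz":0,"wx":0,"wy":0,"wz":0},{"gripper":0,"dx":0.085,"dy":0.001,"dz":-0.02,"wx":0,"wy":0,"wz":0},{"gripper":0,"dx":0.094,"dy":0.001,"dz":-0.045,"wx":0,"wy":0,"wz":0},{"gripper":0,"dx":0.094,"dy":0.001,"dz":-0.07,"wx":0,"wy":0,"wz":0}]'
python3 -m inch '[{"gripper":0,"dx":0,"dy":0,"dz":-0.01,"wx":0,"wy":0,"wz":0},{"gripper":0,"dx":0,"dy":0,"dz":-0.013,"wx":0,"wy":0,"wz":0},{"gripper":0,"dx":0.005,"dy":0,"dz":-0.013,"wx":0,"wy":0,"wz":0},{"gripper":0,"dx":0.012,"dy":0,"dz":-0.013,"wx":0,"wy":0,"wz":0},{"gripper":0,"dx":0.02,"dy":0,"dz":-0.013,"wx":0,"wy":0,"wz":0}]'
python3 -m inch '[{"gripper":0,"dx":0.006,"dy":0,"dz":0,"wx":0,"wy":0,"wz":0},{"gripper":0,"dx":0.012,"dy":0,"dz":0,"wx":0,"wy":0,"wz":0},{"gripper":0,"dx":0.018,"dy":0,"dz":0,"wx":0,"wy":0,"wz":0},{"gripper":0,"dx":0.024,"dy":0,"dz":0,"wx":0,"wy":0,"wz":0},{"gripper":0,"dx":0.028,"dy":0,"dz":0,"wx":0,"wy":0,"wz":0}]'
```

```text
clock: 6.45
eef_pos: [472.0, -438.8, 132.1]
eef_rot: [3.141, -0.001, -0.033]
wrist_force: [0.3, -0.4, -0.8]
finger_gap: 0.5
finger_force: 0.0
clock: 6.87
eef_pos: [490.2, -440.6, 122.5]
eef_rot: [3.14, -0.002, -0.036]
wrist_force: [-0.3, 1.1, -0.5]
finger_gap: 0.6
finger_force: 0.0
clock: 7.28
eef_pos: [518.0, -439.9, 120.6]
eef_rot: [3.141, -0.0, -0.035]
wrist_force: [-1.8, 0.1, 0.3]
finger_gap: 0.4
finger_force: 0.3
```

```bash
python3 -m inch '[{"gripper":0,"dx":0.003,"dy":0,"dz":0,"wx":0,"wy":0,"wz":0},{"gripper":0,"dx":0.006,"dy":0,"dz":0,"wx":0,"wy":0,"wz":0},{"gripper":0,"dx":0.009,"dy":0,"dz":0,"wx":0,"wy":0,"wz":0},{"gripper":0,"dx":0.012,"dy":0,"dz":0,"wx":0,"wy":0,"wz":0},{"gripper":0,"dx":0.014,"dy":0,"dz":0,"wx":0,"wy":0,"wz":0}]'
python3 -m inch '[{"gripper":0,"dx":-0.02,"dy":0,"dz":0,"wx":0,"wy":0,"wz":0},{"gripper":0,"dx":-0.045,"dy":0,"dz":0,"wx":0,"wy":0,"wz":0},{"gripper":0,"dx":-0.06,"dy":0,"dz":0.015,"wx":0,"wy":0,"wz":0},{"gripper":0,"dx":-0.08,"dy":0,"dz":0.045,"wx":0,"wy":0,"wz":0},{"gripper":0,"dx":-0.1,"dy":0,"dz":0.075,"wx":0,"wy":0,"wz":0}]'
python3 -m inch '[{"gripper":0,"dx":-0.02,"dy":0,"dz":0,"wx":0,"wy":0,"wz":0},{"gripper":0,"dx":-0.04,"dy":0,"dz":0,"wx":0,"wy":0,"wz":0},{"gripper":0,"dx":-0.055,"dy":0,"dz":0,"wx":0,"wy":0,"wz":0},{"gripper":0,"dx":-0.055,"dy":0,"dz":0,"wx":0,"wy":0,"wz":0},{"gripper":0,"dx":-0.055,"dy":0,"dz":0,"wx":0,"wy":0,"wz":0}]'
python3 - <<'E'
from h import *
im=manip.camera('top');cv2.imwrite('pics/top4.png',im)
cv2.imwrite('pics/c4.png',cv2.resize(im[150:270,195:375],None,fx=4.4,fy=4.4,interpolation=cv2.INTER_CUBIC))
E
```

```text
clock: 7.7
eef_pos: [531.5, -439.9, 120.4]
eef_rot: [-3.142, -0.0, -0.036]
wrist_force: [0.6, 0.9, -0.2]
finger_gap: 0.3
finger_force: 0.0
clock: 8.12
eef_pos: [430.0, -439.5, 195.5]
eef_rot: [-3.14, 0.001, -0.036]
wrist_force: [1.0, 0.0, 0.1]
finger_gap: 0.1
finger_force: 0.0
clock: 8.53
eef_pos: [376.0, -440.2, 195.9]
eef_rot: [3.141, -0.001, -0.037]
wrist_force: [-0.2, 0.3, 0.2]
finger_gap: 0.4
finger_force: 0.0
```

View pics/c4.png

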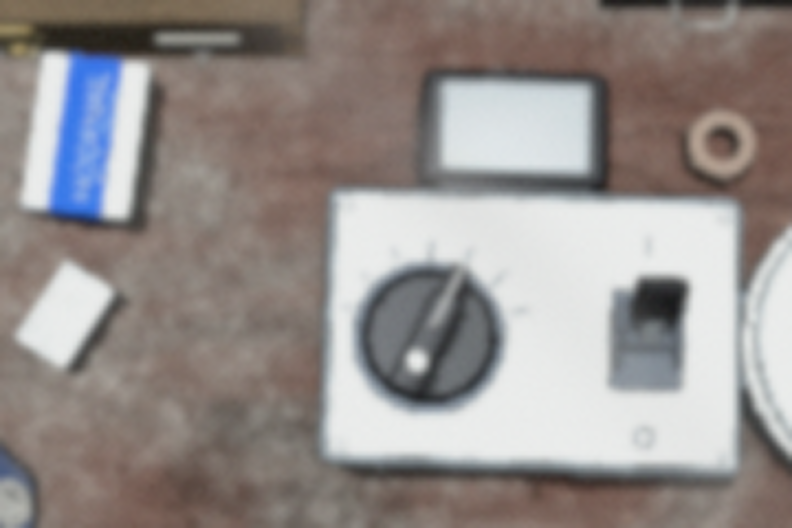

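The paddle at (660,297) now leans to the far side (on), the knob nose is still on the fifth tick at (465,265), and the carton, block and nut haven't moved.

```bash
python3 -c "
from cell import manip
print(manip.sign_off())"
```

```text
the job is handed in; nothing more can be done
None
```

The job is handed in: I turned the knob three clicks clockwise, from the second notch to the fifth, where it is seated, and then threw the switch to on; the carton, block and nut were not touched.

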